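# Roll the press roller across the taped print

## Task

A fish print is waiting to be pressed: roll the wooden roller straight across the sheet, from the blue tape it lies on to the green tape at the other end, by pushing the top of the roller along with your fingertips, and leave it at rest on the green tape, square to the board. It has to roll, not skid; never grip it, lift it or shove it from low down. Leave everything else where it is.

Things in the scene. Friction and masses are not known exactly. Their poses are not given: they have to be found in the camera images.
- roller: Loose plain beech roller, a solid cylinder 60 mm in diameter, 150 mm long, about 0.3 kg, with two thin brown rings, lying on the blue strip: its top is 72 mm above the table. Origin at its centre; its x axis is the cylinder's axis, y and z turn as it rolls. It soon stops by itself (10 mm from 0.1 m/s). A finger on its top travels twice as far as the roller, so it must push, lift, go back and push again.
- tape_green: The finish: strip of green masking tape across one end of the paper sheet, 200 mm long, 30 mm wide, lying flat on the board. Origin at the strip's middle, 12 mm above the table (the board's top); x runs along the strip, y across it, in line with the way to the other strip (either sign). Which end is green varies.
- tape_blue: The start: the same kind of strip, blue, parallel to the green one at the other end of the sheet, 140 to 172 mm away in y. Origin and axes as for the green strip.
- print_board: Fixed flat plywood board, 380 (x) by 320 (y) by 12 mm thick, with the white sheet (185 by 160 mm) and the grey fish print on it. Origin at the centre of its underside, on the table; its y axis runs from one tape strip to the other. Sheet and tapes have no thickness to speak of.
- spray_bottle: Small clear spray bottle, 44 mm in diameter, 134 mm tall; origin at the centre of its foot. Not to be disturbed.
- palette: White flower-shaped paint palette, 145 mm across, 11 mm high; origin at the centre of its underside. Not to be disturbed.
- tape_roll: Roll of green tape lying flat on the board's far margin, 68 mm in diameter, 24 mm high; origin at the centre of its underside. Not to be disturbed.
- ink_jar: Dark ink jar standing on the board's far margin, 42 mm in diameter, 50 mm tall; origin at the centre of its foot. Not to be disturbed.
- brayer: Inking roller with a rubber barrel (32 mm in diameter, 80 mm wide), steel fork and dark wooden handle, about 190 mm long, lying on the table to the robot's right; origin at table height below the fork, handle to its own -x. Not to be disturbed.
- brush_cup: Blue cup of brushes, 74 mm in diameter, 190 mm tall with the brushes; origin at the centre of its foot. Not to be disturbed.
- dabber_bowl: Cream bowl with a yellow dabber in it, 100 mm across, 56 mm high; origin at the centre of its foot. Not to be disturbed.
Not all that is in view belongs to the job. What is meant by the roller is not orange or yellow, and is the smaller of those in its own colour.

How it is judged:
On the way:
1. the roller has rolled half a turn on its way over the print (turned over by 150 degrees or more, its middle 60 to 125 mm from the blue strip's), without skidding (angle between roller's own z axis and vertical above 2.6 rad and horizontal distance between roller and tape_blue between 0.06 and 0.125 m), for 0.05 s.
At the end, for the whole second after the job is handed in: The roller lies still on the board with the line it rests on within the green tape's 30 mm width (its middle within 15 mm of the strip's centre line and within 45 mm of the strip's middle along the strip), its axis within 0.2 rad (11 degrees) of the strip (y of roller in the frame of tape_green between -0.015 and 0.015 m and x of roller in the frame of tape_green between -0.045 and 0.045 m and angle between the x axis of roller and the x axis of tape_green, either way round below 0.2 rad and height (world z) of roller between 0.038 and 0.046 m and linear speed of roller below 0.01 m/s); the robot touches nothing.
It fails at once if the roller is lifted more than 8 mm off the board (height (world z) of roller above 0.05 m).
It fails at once if the roller rolls off the board (height (world z) of roller below 0.034 m).
It fails at once if the fingers work on the roller from below half its height (gripping it or shoving it from low down) (contact force between the fingers and roller above 0.5 N and height (world z) of the grasp point below 0.06 m).
It fails at once if the roller skids along without turning (linear speed of roller above 0.08 m/s and angular speed of roller below 0.9 rad/s).
It fails at once if something else on the table is pushed more than 15 mm (distance of any of spray_bottle, palette, tape_roll, ink_jar, brayer, brush_cup, dabber_bowl from where it was at the start of the episode above 0.015 m).
It also fails if it takes over 51 s, if anything falls off the work surface, if the arm or the gripper's body presses on something with over 40 N, if the wrist force passes 120 N, or if a joint passes its speed limit or range.

## Robot

A 7-joint arm with a two-finger parallel gripper is mounted at the origin on the work surface. World frame = base frame: x ahead of the robot, y to its left, z up, the work surface at z = 0. Lengths are in m, angles in rad, forces in N, time in s.
With the tool pointing down it reaches from about 0.425 to 0.925 m from the base axis. Payload 6.8 kg.
Tool frame: the origin (TCP) lies between the finger pads; the fingertips stand r.tip_extent ahead of it and the grasp point (between the pads) lies 5 mm behind it (r.tip_extent is the distance from the TCP to the fingertips, in m); y points along the fingers, x is the direction in which the jaws open and shut, and the axes are right-handed (so a half turn about y gives the same grasp; the last joint's range is limited). The gripper opens to 85 mm and grips with 20 to 120 N. Pads are 22 mm wide; open, the fingers measure 114 mm over their backs; the gripper's body (76 mm by 85 mm) begins 54 mm behind the grasp point. The pads swing forward as they close: fully open they stand 13 mm farther back than shut.
Start: joints at [1.078, 0.477, 0.022, 1.555, -0.011, 1.109, -0.083], TCP at [0.253, -0.626, 0.245] pointing down, gripper open.
Joint ranges: [-2.96, 2.96], [-0.34, 2.1], [-1.41, 1.46], [0.24, 2.44], [-1.37, 4.51], [0.17, 1.92], [-2.96, 2.96]. Speed limits (rad/s): [2.39, 2.39, 3.14, 3.14, 3.14, 3.14, 3.14].

## Interface

Orientations are given as a rotation vector (axis times angle).
In Python, from bench import r gives the robot as it stands.
- The arm moves only by the tool send_rows, never from a script. Its argument "plan" is a list of rows, each a list of 5 numbers: the shift along the tool's x, y, z in cm, then the turn about the tool's y in degrees, then the opening, from 0 (shut) to 1 (fully open). In form: [[dx, dy, dz, spin, grip], ...]. A call has 1 to 12 rows; each row shifts and turns the commanded pose from where the row before left it, along the tool's axes as they then stand; what a row does not reach is not made up. A row lasts 1/8 s, in which the tool goes at most 62.5 mm and 10.7 degrees, less where a joint would pass 70% of its speed; a pose out of reach is approached as far as the arm can. A call is refused whole if a number of a shift passes 6.25 or a number of a turn 10.7, either way. A call with a gripper value outside its range is refused whole. The fingers move at their own pace and stop on an object; "force" is the grip in N (left out, the last holds). Time passes only in rows, so rows that do not move let the fingers close. It gives the time, the measured TCP pose, the force and the opening at its end, in the units of the state.
- r.get_obs(): the state, without advancing time (a new reading comes with each control period).
- r.grab_frame(name): name is "side" or "top" or "wrist"; returns a dict with "image" (420x560x3 uint8, red, green, blue), "camera_matrix" (3x3 intrinsics, pixels), "D" ([k1, k2, p1, p2, k3] as OpenCV has them; the pictures are not rectified), "cam_to_world" (4x4, takes a point from camera to world coordinates). Camera axes: x right, y down, z forward; pixel columns grow to the right and rows downward; lengths in m; the calibration is good to about 2 mm. A picture is of the moment at which its call begins. There is no depth.
- r.hand_in(): hands the job in, once; it reports no verdict.
Trained networks look in the newest picture that a camera, given by its name, has taken for a name from the list of things; names that differ only in an ending like _2 or _b are one class to them, and where a whole thing is asked for, a point or a joint stands for the part that bears it (a point fixed in the world has none). Each returns a list of dicts, best first, with "p" (0 to 1); they miss things now and then, are a little off and sometimes report something else, mostly with a low value. They report only what shows in the picture. A call takes as long as a camera call. They do not tell look-alikes from the thing itself.
- r.recognise(camera, target): "rect" ([left, top, right, bottom] in pixels, round what is visible of it).
The state is a dict: "clock": time; "joints": joint angles; "qvel": joint speeds; "tau": joint torques, N m; "tcp_pos": TCP position; "orientation": TCP orientation; "contact_force": force on the tool from outside, world axes, zero at the start; "moment": the same for the moment, N m; "grip_width": finger opening in m.
Only numpy, scipy, OpenCV 4.12 (cv2) and the standard library are available. Lean on these libraries where they do the work, as an engineer would, in place of code of your own. Each camera call takes 0.05 s, during which the arm holds its last target.

## Working session

There is one attempt and no reset: what is moved stays moved. The work goes in short steps, Python scripts to look and compute and a tool call to move; the robot and the scene stay as the last step left them, time stands still between calls to the robot, and variables do not carry over. Pictures are saved under pics/ and viewed, and the job is handed in when it is done.

Besides the shell and the picture viewer there is one more tool, called by a JSON object that holds its "name" and its "arguments", one argument or row to a line. send_rows: Moves the arm, as the interface text tells. Its arguments: {"type":"object","properties":{"plan":{"type":"array","items":{"type":"array","items":{"type":"number"}}},"force":{"type":"number"}},"required":["plan"]}

```bash
ls; mkdir -p pics; python3 - <<'E'
from bench import r
import cv2,numpy as np
o=r.get_obs()
for k in o: print(k,np.round(o[k],4))
print(r.tip_extent)
for c in ["top","side","wrist"]:
    f=r.grab_frame(c); cv2.imwrite(f"pics/{c}0.png",cv2.cvtColor(f["image"],cv2.COLOR_RGB2BGR))
    print(c,f["camera_matrix"].tolist(),f["D"],np.round(f["cam_to_world"],4).tolist())
    for n in ["roller","tape_green","tape_blue","print_board","spray_bottle","brush_cup","ink_jar","tape_roll"]:
        print(n,[(np.round(d["rect"]).tolist(),round(d["p"],2)) for d in r.recognise(c,n)[:4]])
E
```

```text
pics
clock 0.0
joints [ 1.0779  0.4778  0.0223  1.5564 -0.0115  1.1093 -0.0831]
qvel [ 0.0009  0.0007  0.0011 -0.0014 -0.0009 -0.0007  0.0018]
tau [-1.00000e-04 -5.96459e+01  1.60750e+00 -2.81204e+01  1.23000e-02
  9.50000e-03  0.00000e+00]
tcp_pos [ 0.2531 -0.6251  0.2444]
orientation [-1.3661  0.9224 -0.9198]
contact_force [ 0.2919  0.0883 -0.2151]
moment [-0.0531 -0.0123  0.0026]
grip_width 0.0856
0.014
top [[382.8131756148501, 0.0, 278.20870011990706], [0.0, 382.8131756148501, 210.4782615440643], [0.0, 0.0, 1.0]] [-0.10874712  0.          0.          0.          0.        ] [[0.0079, -0.9978, 0.0657, 0.4182], [-0.9999, -0.0084, -0.0079, 0.0079], [0.0084, -0.0657, -0.9978, 1.1311], [0.0, 0.0, 0.0, 1.0]]
roller [([148.0, 237.0, 184.0, 308.0], 0.87), ([154.0, 108.0, 209.0, 131.0], 0.86), ([350.0, 283.0, 396.0, 338.0], 0.79), ([392.0, 216.0, 430.0, 285.0], 0.73)]
tape_green [([308.0, 161.0, 326.0, 226.0], 0.63)]
tape_blue [([259.0, 166.0, 273.0, 235.0], 0.63)]
print_board [([235.0, 127.0, 350.0, 268.0], 0.7)]
spray_bottle [([119.0, 211.0, 146.0, 230.0], 0.56)]
brush_cup [([402.0, 179
[... 681 characters left out ...]
 291.0, 202.0, 342.0], 0.52)]
tape_blue []
print_board [([202.0, 186.0, 362.0, 268.0], 0.92)]
spray_bottle [([200.0, 277.0, 225.0, 339.0], 0.76)]
brush_cup [([327.0, 118.0, 349.0, 174.0], 0.64)]
ink_jar [([248.0, 172.0, 263.0, 193.0], 0.8)]
tape_roll [([213.0, 212.0, 237.0, 231.0], 0.74)]
wrist [[337.31863186902376, 0.0, 275.92602583046715], [0.0, 337.31863186902376, 211.17321375022934], [0.0, 0.0, 1.0]] [0.01546668 0.         0.         0.         0.        ] [[0.376, -0.8881, -0.2645, 0.3212], [-0.9266, -0.3603, -0.1076, -0.5986], [0.0002, 0.2855, -0.9584, 0.3737], [0.0, 0.0, 0.0, 1.0]]
roller []
tape_green []
tape_blue []
print_board []
spray_bottle []
brush_cup []
ink_jar []
tape_roll []
```

View pics/top0.png

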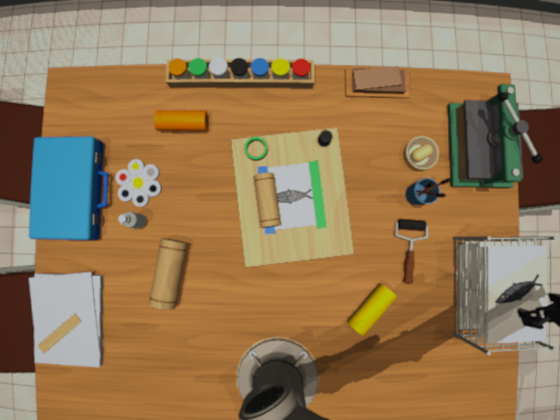

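View pics/side0.png

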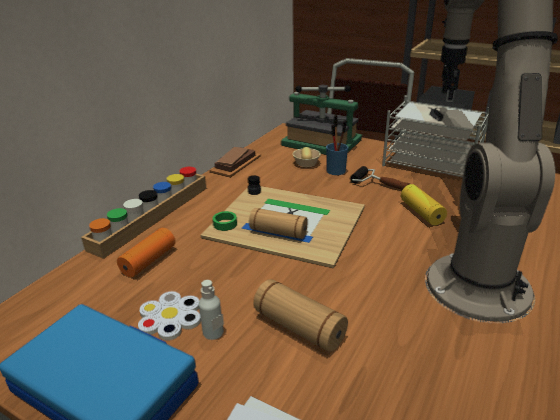

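The top view shows the target beech roller lying on blue tape at about (267,200). The green tape is at about (318,194), so the roller has to travel toward world -y. Next I'll measure the tapes and the roller precisely.

```bash
cat > h.py <<'E'
from bench import r
import cv2,numpy as np
def proj_plane(f,uv,z):
    K,D,T=map(np.array,(f["camera_matrix"],f["D"],f["cam_to_world"]))
    n=cv2.undistortPoints(np.array(uv,float).reshape(-1,1,2),K,D).reshape(-1,2)
    d=np.c_[n,np.ones(len(n))]@T[:3,:3].T; o=T[:3,3]
    return o+d*((z-o[2])/d[:,2])[:,None]
def topx(f,P):
    K,D,T=map(np.array,(f["camera_matrix"],f["D"],f["cam_to_world"])); M=np.linalg.inv(T)
    return cv2.projectPoints(np.array(P,float).reshape(-1,1,3),cv2.Rodrigues(M[:3,:3])[0],M[:3,3],K,D)[0].reshape(-1,2)
def save(f,name,box=None,s=1):
    im=cv2.cvtColor(f["image"],cv2.COLOR_RGB2BGR)
    if box: im=im[box[1]:box[3],box[0]:box[2]]
    cv2.imwrite("pics/"+name,cv2.resize(im,None,fx=s,fy=s,interpolation=cv2.INTER_CUBIC))
E
python3 - <<'E'
from h import *
f=r.grab_frame("top"); im=f["image"]; hsv=cv2.cvtColor(im,cv2.COLOR_RGB2HSV)
save(f,"topz.png",(225,115,365,275),4)
def seg(lo,hi,box,z,name):
    m=cv2.inRange(hsv,np.array(lo),np.array(hi)); k=np.zeros_like(m); k[box[1]:box[3],box[0]:box[2]]=255; m&=k
    v,u=np.nonzero(m); P=proj_plane(f,np.c_[u,v],z)[:,:2].astype(np.float32)
    rc=cv2.minAreaRect(P); print(name,len(u),rc); print(np.round(cv2.boxPoints(rc),4).tolist())
seg((45,90,40),(80,255,255),(300,150,335,235),.012,"green")
seg((100,90,40),(125,255,255),(245,150,285,245),.012,"blue")
seg((5,70,40),(18,255,255),(252,168,284,232),.04,"roller?")
E
```

```text
green 638 ((0.5417962074279785, -0.11571604013442993), (0.19965113699436188, 0.028248654678463936), 7.177334785461426)
[[0.4410000145435333, -0.11420000344514847], [0.44449999928474426, -0.14219999313354492], [0.6425999999046326, -0.11729999631643295], [0.6391000151634216, -0.08919999748468399]]
blue 105 ((0.5242708921432495, 0.03559904545545578), (0.1956234574317932, 0.026738744229078293), 7.160201549530029)
[[0.42559999227523804, 0.03669999912381172], [0.42890000343322754, 0.010099999606609344], [0.6230000257492065, 0.03449999913573265], [0.619700014591217, 0.06109999865293503]]
roller? 604 ((0.5301723480224609, 0.03354408219456673), (0.17103928327560425, 0.05767738074064255), 8.239832878112793)
[[0.4413999915122986, 0.049800001084804535], [0.4496999979019165, -0.007300000172108412], [0.6189000010490417, 0.01730000041425228], [0.6107000112533569, 0.07429999858140945]]
```

View pics/topz.png

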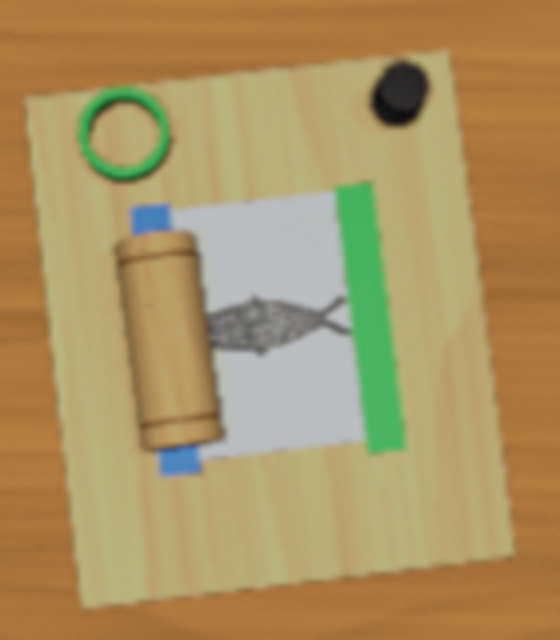

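```bash
cat >> h.py <<'E'
from scipy.spatial.transform import Rotation as Ro
from scipy.optimize import minimize
G=np.array([0.5418,-0.1157]); ang=np.radians(7.17); X=np.array([np.cos(ang),np.sin(ang)]); N=np.array([np.sin(ang),-np.cos(ang)])
def hull(f,p):
    a=p[2]; ax=np.array([np.cos(a),np.sin(a),0]); n=np.array([-np.sin(a),np.cos(a),0]); t=np.linspace(0,2*np.pi,48)
    ring=np.outer(np.cos(t)*.03,n)+np.outer(np.sin(t)*.03,[0,0,1])+[p[0],p[1],.042]
    return cv2.convexHull(topx(f,np.r_[ring+.075*ax,ring-.075*ax]).astype(np.float32)).reshape(-1,2)
def fit(f,p0):
    S=8
    g=cv2.GaussianBlur(cv2.cvtColor(f["image"],cv2.COLOR_RGB2LAB).astype(np.float32),(3,3),0)
    E=sum(np.hypot(cv2.Sobel(g[...,c],cv2.CV_32F,1,0),cv2.Sobel(g[...,c],cv2.CV_32F,0,1)) for c in range(3))
    def cost(p):
        h=hull(f,p); q=np.r_[h,h[:1]]; pts=[]
        for a,b in zip(q[:-1],q[1:]):
            m=max(1,int(np.hypot(*(b-a))*2)); pts.append(a+(b-a)*np.linspace(0,1,m,endpoint=False)[:,None])
        pts=np.concatenate(pts).astype(np.float32)
        return -float(np.mean(np.minimum(cv2.remap(E,pts[None,:,0],pts[None,:,1],cv2.INTER_LINEAR),150)))
    best=None
    for dy in np.arange(-.02,.021,.005):
        for dx in (-.01,0,.01):
            s=minimize(cost,[p0[0]+dx,p0[1]+dy,p0[2]],method="Nelder-Mead",options=dict(initial_simplex=[[p0[0]+dx,p0[1]+dy,p0[2]],[p0[0]+dx+.004,p0[1]+dy,p0[2]],[p0[0]+dx,p0[1]+dy+.004,p0[2]],[p0[0]+dx,p0[1]+dy,p0[2]+.04]]))
            if best is None or s.fun<best.fun: best=s
    return best.x,best.fun
def report(p):
    d=p[:2]-G; print("roller",np.round(p,4),"deg",np.degrees(p[2]).round(1),"along strip %.4f  to go %.4f  skew deg %.1f"%(d@X,-d@N,np.degrees(p[2]-ang)))
def tool(p=None):
    o=r.get_obs(); R=Ro.from_rotvec(o["orientation"]).as_matrix(); t=o["tcp_pos"]
    print("t",o["clock"],"tcp",np.round(t,4),"F",np.round(o["contact_force"],2),"w",o["grip_width"])
    print("x-axis",R[:,0].round(3),"z-axis",R[:,2].round(3),"y",R[:,1].round(3))
    return t,R
E
python3 - <<'E'
from h import *
f=r.grab_frame("top")
p,c=fit(f,[.527,.03,ang]); print(c); report(p)
im=cv2.cvtColor(f["image"],cv2.COLOR_RGB2BGR); im=cv2.resize(im[115:275,225:365],None,fx=4,fy=4,interpolation=cv2.INTER_CUBIC)
cv2.polylines(im,[((hull(f,p)-[225,115]+.5)*4).astype(int)],True,(0,0,255),1); cv2.imwrite("pics/fit.png",im)
tool()
E
```

```text
-147.2359161376953
roller [0.5196 0.0333 0.1414] deg 8.1 along strip -0.0034  to go 0.1506  skew deg 0.9
t 1.45 tcp [ 0.2534 -0.6256  0.2453] F [-0.04  0.62  0.33] w 0.08573334178614321
x-axis [ 0.375 -0.927 -0.   ] z-axis [0.927 0.375 0.   ] y [-0.  0. -1.]
```

View pics/fit.png

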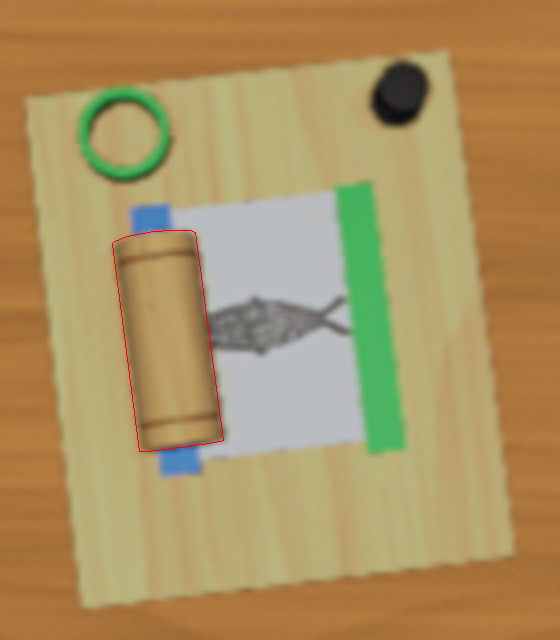

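{"name": "send_rows", "arguments": {
  "plan": [
    [0,0,0,-10.7,1],
    [0,0,0,-10.7,1],
    [0,0,0,-10.7,1],
    [0,0,0,-10.7,1],
    [0,0,0,-10.7,1],
    [0,0,0,-10.7,1],
    [0,0,0,-10.7,1]
  ]
}}

```text
clock: 2.33
tcp_pos: [0.2533, -0.6257, 0.2453]
orientation: [-1.569, -0.1, 0.1]
contact_force: [-0.0, 0.6, -0.8]
grip_width: 0.0851
```

{"name": "send_rows", "arguments": {
  "plan": [
    [2.8,0,5.2,0,1],
    [2.8,0,5.2,0,1],
    [2.8,0,5.2,0,1],
    [2.8,0,5.2,0,1],
    [2.8,0,5.2,0,1],
    [2.8,0,5.2,0,1],
    [2.8,0,5.2,0,1],
    [2.8,0,5.2,0,1],
    [2.8,0,5.2,0,1],
    [2.8,0,5.2,0,1],
    [2.8,0,5.2,0,1],
    [2.8,0,5.2,0,1]
  ]
}}

```text
clock: 3.82
tcp_pos: [0.5121, 0.0359, 0.2457]
orientation: [-1.569, -0.095, 0.094]
contact_force: [0.8, -1.2, -0.4]
grip_width: 0.0854
```

```bash
cat >> h.py <<'E'
def rel(p):
    t,R=tool(); d=np.array([p[0],p[1],.072])-t; print("roller top in tool axes cm:",(R.T@d*100).round(2),"tool angle",np.degrees(np.arctan2(R[1,0],R[0,0])).round(2))
E
python3 - <<'E'
from h import *
rel([.5196,.0333])
save(r.grab_frame("wrist"),"w1.png"); 
E
```

```text
t 3.825 tcp [0.5121 0.0359 0.2457] F [ 0.83 -1.24 -0.38] w 0.08537752472465303
x-axis [0.993 0.12  0.001] z-axis [-0.12   0.993 -0.001] y [ 0.001 -0.    -1.   ]
roller top in tool axes cm: [ 0.7  17.37 -0.34] tool angle 6.9
```

View pics/w1.png

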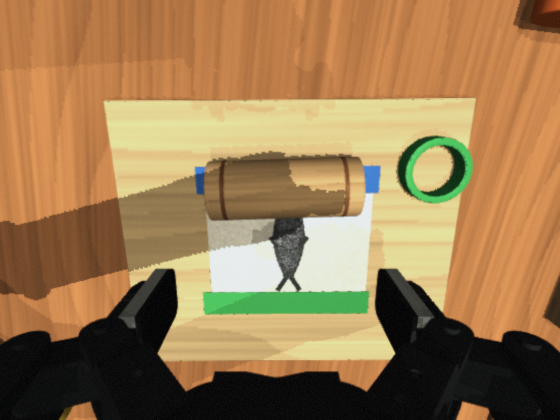

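{"name": "send_rows", "arguments": {
  "plan": [
    [0.7,3.0,0.65,0,1],
    [0,5,0,0,1],
    [0,4,0,0,1],
    [0,2,0,0,1],
    [0,1,0,0,1],
    [0,0,0,0,1],
    [0,0,0,0,1]
  ]
}}

```text
clock: 4.75
tcp_pos: [0.5184, 0.0418, 0.0963]
orientation: [-1.569, -0.097, 0.094]
contact_force: [-0.2, -0.4, 0.2]
grip_width: 0.0854
```

```bash
python3 - <<'E'
from h import *
rel([.5196,.0333])
save(r.grab_frame("side"),"s2.png",(180,150,390,290),3)
save(r.grab_frame("wrist"),"w2.png"); 
E
```

```text
t 4.75 tcp [0.5184 0.0418 0.0963] F [-0.21 -0.4   0.16] w 0.08535041551798493
x-axis [0.993 0.121 0.002] z-axis [-0.121  0.993 -0.   ] y [ 0.002  0.    -1.   ]
roller top in tool axes cm: [ 0.01  2.43 -0.86] tool angle 6.94
```

View pics/s2.png

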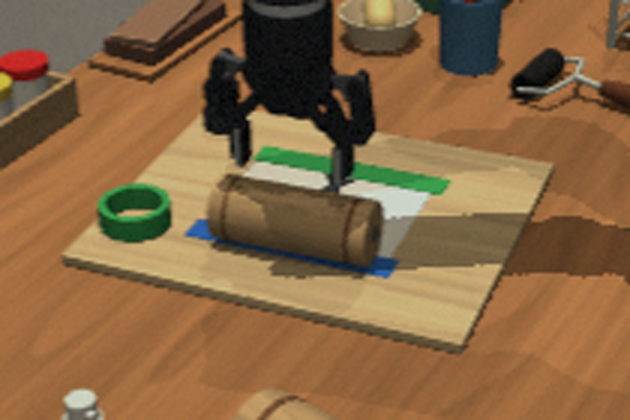

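View pics/w2.png

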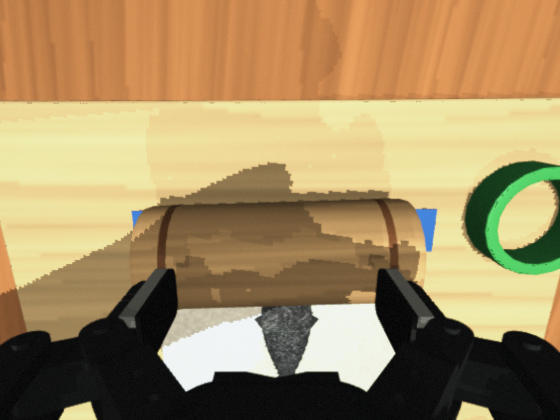

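```bash
python3 - <<'E'
from h import *
t,R=tool(); f=r.grab_frame("wrist")
for e in (0,.007,.014):
    print(e, topx(f,[t+R@np.array([s*.0427,e,z]) for s in(-1,1) for z in (-.011,.011)]).round(0).tolist())
E
```

```text
t 4.85 tcp [0.5183 0.0417 0.0963] F [-0.74 -0.18 -0.24] w 0.08529447145261065
x-axis [0.993 0.121 0.002] z-axis [-0.121  0.993 -0.   ] y [ 0.002 -0.    -1.   ]
0 [[176.0, 311.0], [172.0, 264.0], [373.0, 311.0], [377.0, 264.0]]
0.007 [[181.0, 302.0], [177.0, 257.0], [369.0, 302.0], [373.0, 257.0]]
0.014 [[185.0, 294.0], [181.0, 251.0], [365.0, 294.0], [369.0, 251.0]]
```

{"name": "send_rows", "arguments": {
  "plan": [
    [0,1.0,0.1,0,1],
    [0,0.9,0,0,1],
    [0,0,0,0,1],
    [0,0,0,0,1]
  ]
}}

```text
clock: 5.4
tcp_pos: [0.5174, 0.0428, 0.0761]
orientation: [-1.569, -0.095, 0.096]
contact_force: [-0.1, 0.8, -0.3]
grip_width: 0.0855
```

{"name": "send_rows", "arguments": {
  "plan": [
    [0,0.15,0,0,1],
    [0,0,0,0,1]
  ]
}}

```text
clock: 5.65
tcp_pos: [0.5175, 0.0427, 0.0748]
orientation: [-1.569, -0.095, 0.095]
contact_force: [1.3, -0.1, 0.0]
grip_width: 0.0852
```

{"name": "send_rows", "arguments": {
  "plan": [
    [0,0.1,0,0,1],
    [0,0,0,0,1]
  ]
}}

```text
clock: 5.9
tcp_pos: [0.5175, 0.0427, 0.0738]
orientation: [-1.569, -0.095, 0.095]
contact_force: [0.3, -0.7, -0.1]
grip_width: 0.0854
```

{"name": "send_rows", "arguments": {
  "plan": [
    [0,0.1,0,0,1],
    [0,0,0,0,1]
  ]
}}

```text
clock: 6.15
tcp_pos: [0.5176, 0.0427, 0.0729]
orientation: [-1.569, -0.095, 0.095]
contact_force: [-0.8, -0.6, 2.1]
grip_width: 0.0855
```

{"name": "send_rows", "arguments": {
  "plan": [
    [0,0.1,0,0,1],
    [0,0,0,0,1]
  ]
}}

```text
clock: 6.4
tcp_pos: [0.5177, 0.0429, 0.0726]
orientation: [-1.569, -0.096, 0.095]
contact_force: [-3.9, 0.5, 9.9]
grip_width: 0.0851
```

{"name": "send_rows", "arguments": {
  "plan": [
    [0,0,-0.6,0,1],
    [0,0,-1.0,0,1],
    [0,0,-1.0,0,1],
    [0,0,-1.0,0,1],
    [0,-0.6,-0.8,0,1],
    [0,-1.5,0,0,1],
    [0,0,0,0,1]
  ]
}}

```text
clock: 7.28
tcp_pos: [0.5237, -0.0005, 0.0942]
orientation: [-1.569, -0.097, 0.093]
contact_force: [-0.1, 0.9, -0.0]
grip_width: 0.0854
```

```bash
python3 - <<'E'
from h import *
f=r.grab_frame("wrist"); save(f,"w3.png")
p,c=fit(f,[.522,.013,ang]);print(c);report(p);rel(p)
f=r.grab_frame("top")
p,c=fit(f,[.522,.013,ang]);print(c);report(p)
E
```

```text
-117.36018371582031
roller [0.5232 0.0083 0.1546] deg 8.9 along strip -0.0030  to go 0.1254  skew deg 1.7
t 7.325 tcp [ 5.233e-01 -5.000e-04  9.360e-02] F [-0.29  0.19  0.44] w 0.08572510450087105
x-axis [0.993 0.121 0.002] z-axis [-0.121  0.993 -0.   ] y [ 0.002  0.    -1.   ]
roller top in tool axes cm: [0.09 2.16 0.88] tool angle 6.97
-90.60660552978516
roller [0.5448 0.0309 0.3004] deg 17.2 along strip 0.0213  to go 0.1451  skew deg 10.0
```

View pics/w3.png

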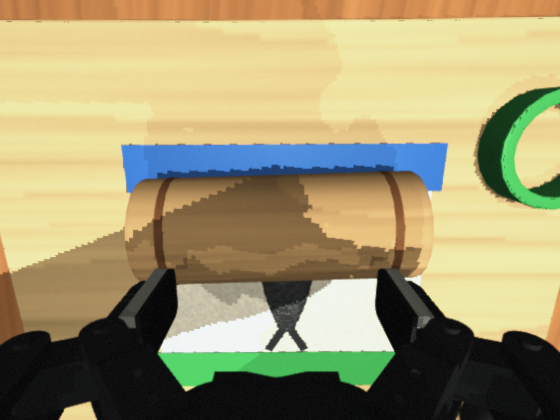

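{"name": "send_rows", "arguments": {
  "plan": [
    [0,0,0.9,-1,1],
    [0.1,0,0.9,-1,1],
    [0,1.2,0,0,1],
    [0,0.9,0,0,1],
    [0,0,0,0,1],
    [0,0,-0.6,0.5,1],
    [0,0,-1.0,1,1],
    [0,0,-1.0,1,1],
    [0,0,-1.0,0.5,1],
    [0,-0.6,-0.8,0,1],
    [0,-1.5,0,0,1],
    [0,0,0,0,1]
  ]
}}

```text
clock: 8.88
tcp_pos: [0.5279, -0.0263, 0.0939]
orientation: [-1.569, -0.083, 0.08]
contact_force: [0.8, -0.2, -0.0]
grip_width: 0.0852
```

```bash
cat > c.py <<'E'
from h import *; import sys
f=r.grab_frame("wrist"); save(f,sys.argv[1])
t,R=tool()
best=None
for s in (.012,-.002):
    q=t[:2]-N*s
    p,c=fit(f,[q[0],q[1],ang])
    if best is None or c<best[1]: best=(p,c)
p,c=best
print(c);report(p);rel(p)
im=cv2.imread("pics/"+sys.argv[1]); cv2.polylines(im,[hull(f,p).astype(int)],True,(0,0,255),1); cv2.imwrite("pics/"+sys.argv[1],im)
E
python3 c.py w4.png
```

```text
t 8.925 tcp [ 0.5275 -0.0263  0.0933] F [ 0.9   0.08 -1.17] w 0.08512667225446813
x-axis [0.995 0.104 0.001] z-axis [-0.104  0.995  0.   ] y [ 0.001  0.    -1.   ]
-119.38633728027344
roller [ 0.53   -0.0154  0.1038] deg 5.9 along strip 0.0008  to go 0.1010  skew deg -1.2
t 8.925 tcp [ 0.5275 -0.0263  0.0933] F [ 0.9   0.08 -1.17] w 0.08512667225446813
x-axis [0.995 0.104 0.001] z-axis [-0.104  0.995  0.   ] y [ 0.001  0.    -1.   ]
roller top in tool axes cm: [0.35 2.13 1.05] tool angle 5.96
```

View pics/w4.png

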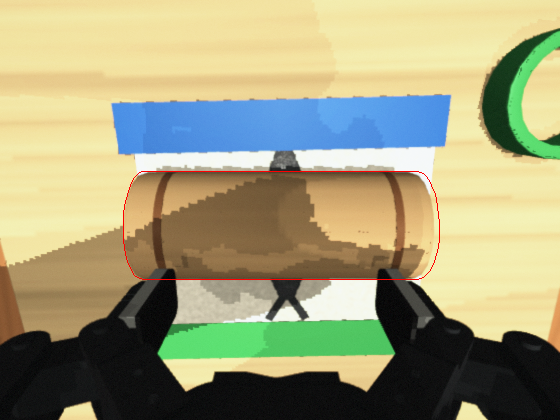

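{"name": "send_rows", "arguments": {
  "plan": [
    [0.1,0,1.0,0,1],
    [0.2,0,1.0,0,1],
    [0,1.2,0,0,1],
    [0,0.9,0,0,1],
    [0,0,0,0,1],
    [0,0,-0.6,0,1],
    [0,0,-1.0,-0.6,1],
    [0,0,-1.0,-0.6,1],
    [0,0,-1.0,-0.4,1],
    [0,-0.6,-0.8,0,1],
    [0,-1.5,0,0,1],
    [0,0,0,0,1]
  ]
}}

```text
clock: 10.42
tcp_pos: [0.534, -0.0497, 0.0939]
orientation: [-1.568, -0.105, 0.102]
contact_force: [0.2, 0.8, -0.3]
grip_width: 0.0854
```

```bash
python3 c.py w5.png
```

```text
t 10.475 tcp [ 0.5335 -0.0497  0.0933] F [-0.05 -0.58  0.24] w 0.08516629723267605
x-axis [0.991 0.132 0.001] z-axis [-0.132  0.991 -0.   ] y [ 0.001  0.    -1.   ]
-118.0306625366211
roller [ 0.5305 -0.0399  0.1268] deg 7.3 along strip -0.0017  to go 0.0767  skew deg 0.1
t 10.475 tcp [ 0.5335 -0.0497  0.0933] F [-0.05 -0.58  0.24] w 0.08516629723267605
x-axis [0.991 0.132 0.001] z-axis [-0.132  0.991 -0.   ] y [ 0.001  0.    -1.   ]
roller top in tool axes cm: [-0.17  2.13  1.01] tool angle 7.57
```

View pics/w5.png

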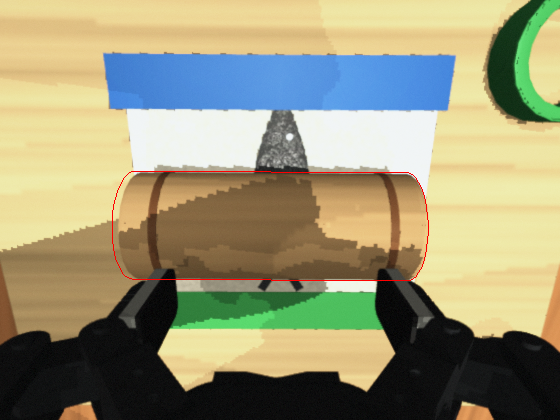

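{"name": "send_rows", "arguments": {
  "plan": [
    [0,0,1.0,0.3,1],
    [-0.1,0,1.0,0,1],
    [0,1.2,0,0,1],
    [0,0.9,0,0,1],
    [0,0,0,0,1],
    [0,0,-0.6,0,1],
    [0,0,-1.0,0,1],
    [0,0,-1.0,0,1],
    [0,0,-1.1,0,1],
    [0,-0.6,-0.8,0,1],
    [0,-1.5,0,0,1],
    [0,0,0,0,1]
  ]
}}

```text
clock: 11.98
tcp_pos: [0.5361, -0.0747, 0.0939]
orientation: [-1.569, -0.101, 0.098]
contact_force: [0.2, 0.2, -0.0]
grip_width: 0.0856
```

```bash
python3 c.py w6.png
```

```text
t 12.025 tcp [ 0.5357 -0.0746  0.0933] F [-0.38 -0.16  0.8 ] w 0.08539079999715966
x-axis [0.992 0.126 0.001] z-axis [-0.126  0.992 -0.   ] y [ 0.001  0.    -1.   ]
-113.43305969238281
roller [ 0.5341 -0.0684  0.1255] deg 7.2 along strip -0.0017  to go 0.0479  skew deg 0.0
t 12.025 tcp [ 0.5357 -0.0746  0.0933] F [-0.38 -0.16  0.8 ] w 0.08539079999715966
x-axis [0.992 0.126 0.001] z-axis [-0.126  0.992 -0.   ] y [ 0.001  0.    -1.   ]
roller top in tool axes cm: [-0.08  2.13  0.63] tool angle 7.27
```

View pics/w6.png

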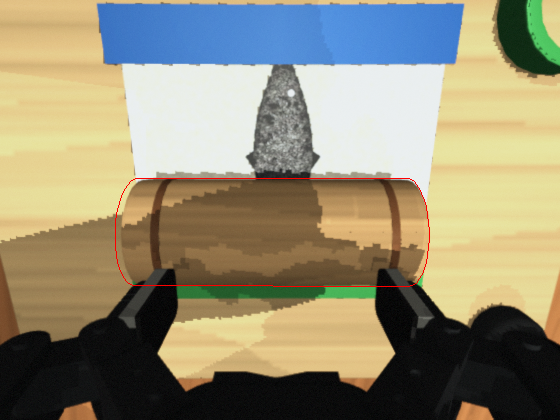

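{"name": "send_rows", "arguments": {
  "plan": [
    [0,0,0.8,0,1],
    [0,0,0.8,0,1],
    [0,1.2,0,0,1],
    [0,0.9,0,0,1],
    [0,0,0,0,1],
    [0,0,-0.6,0,1],
    [0,0,-1.0,0,1],
    [0,0,-1.0,0,1],
    [0,0,-0.9,0,1],
    [0,-0.6,-0.8,0,1],
    [0,-1.5,0,0,1],
    [0,0,0,0,1]
  ]
}}

```text
clock: 13.52
tcp_pos: [0.5395, -0.1016, 0.0939]
orientation: [-1.569, -0.101, 0.098]
contact_force: [0.1, -0.2, -1.0]
grip_width: 0.0852
```

```bash
python3 c.py w7.png
```

```text
t 13.575 tcp [ 0.5391 -0.1014  0.0933] F [-0.99  0.57 -0.7 ] w 0.08507915279462701
x-axis [0.992 0.126 0.001] z-axis [-0.126  0.992 -0.   ] y [ 0.001  0.    -1.   ]
-111.27717590332031
roller [ 0.5374 -0.0943  0.1274] deg 7.3 along strip -0.0017  to go 0.0218  skew deg 0.1
t 13.575 tcp [ 0.5391 -0.1014  0.0933] F [-0.99  0.57 -0.7 ] w 0.08507915279462701
x-axis [0.992 0.126 0.001] z-axis [-0.126  0.992 -0.   ] y [ 0.001  0.    -1.   ]
roller top in tool axes cm: [-0.08  2.13  0.73] tool angle 7.26
```

View pics/w7.png

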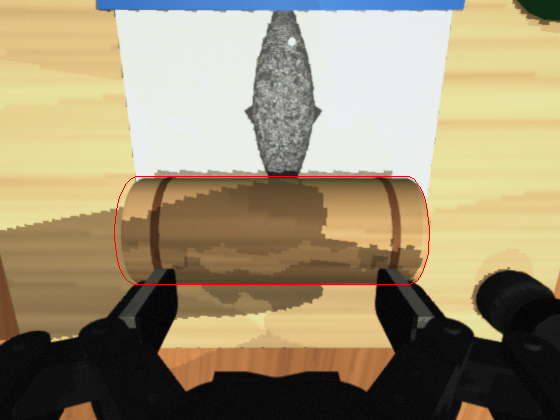

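{"name": "send_rows", "arguments": {
  "plan": [
    [0,0,0.8,0,1],
    [0,0,0.9,0,1],
    [0,1.2,0,0,1],
    [0,0.9,0,0,1],
    [0,0,0,0,1],
    [0,0,-0.6,0,1],
    [0,0,-1.0,0,1],
    [0,0,-0.8,0,1],
    [0,0,-0.6,0,1],
    [0,-0.6,-0.6,0,1],
    [0,-1.5,0,0,1],
    [0,0,0,0,1]
  ]
}}

```text
clock: 15.08
tcp_pos: [0.5419, -0.1206, 0.0939]
orientation: [-1.569, -0.101, 0.098]
contact_force: [0.1, -1.3, 1.0]
grip_width: 0.0854
```

```bash
python3 c.py w8.png
```

```text
t 15.125 tcp [ 0.5415 -0.1205  0.0933] F [-0.56  0.22  0.77] w 0.08544085911157835
x-axis [0.992 0.126 0.001] z-axis [-0.126  0.992 -0.   ] y [ 0.001 -0.    -1.   ]
-104.1498031616211
roller [ 0.5398 -0.1138  0.1268] deg 7.3 along strip -0.0018  to go 0.0021  skew deg 0.1
t 15.125 tcp [ 0.5415 -0.1205  0.0933] F [-0.56  0.22  0.77] w 0.08544085911157835
x-axis [0.992 0.126 0.001] z-axis [-0.126  0.992 -0.   ] y [ 0.001 -0.    -1.   ]
roller top in tool axes cm: [-0.09  2.13  0.68] tool angle 7.25
```

View pics/w8.png

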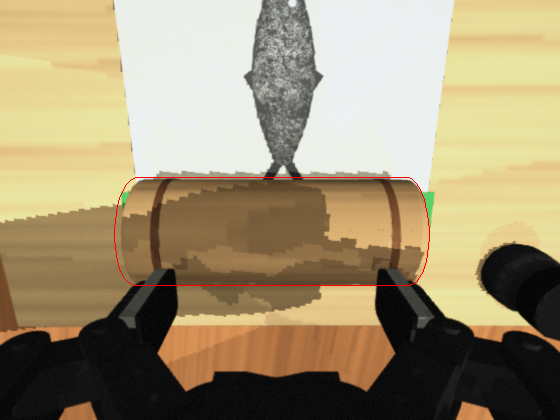

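{"name": "send_rows", "arguments": {
  "plan": [
    [0,-4,0,0,1],
    [0,-5,0,0,1],
    [0,-5,0,0,1],
    [0,0,5,0,1],
    [0,0,6,0,1],
    [0,0,6,0,1],
    [0,0,5,0,1],
    [0,0,0,0,1],
    [0,0,0,0,1]
  ]
}}

```text
clock: 16.25
tcp_pos: [0.5131, 0.097, 0.2324]
orientation: [-1.569, -0.099, 0.1]
contact_force: [-0.4, -1.1, -0.5]
grip_width: 0.0855
```

```bash
python3 - <<'E'
from h import *
tool()
f=r.grab_frame("top")
p,c=fit(f,[.54,-.114,ang]); print(c); report(p)
im=cv2.cvtColor(f["image"],cv2.COLOR_RGB2BGR); im=cv2.resize(im[115:275,225:365],None,fx=4,fy=4,interpolation=cv2.INTER_CUBIC)
cv2.polylines(im,[((hull(f,p)-[225,115]+.5)*4).astype(int)],True,(0,0,255),1); cv2.imwrite("pics/fin.png",im)
save(r.grab_frame("side"),"fins.png")
E
```

```text
t 16.25 tcp [0.5131 0.097  0.2324] F [-0.4  -1.15 -0.54] w 0.08549269128670632
x-axis [ 0.992  0.126 -0.001] z-axis [-0.126  0.992 -0.001] y [-0.001 -0.001 -1.   ]
-138.85716247558594
roller [ 0.5402 -0.1172  0.1051] deg 6.0 along strip -0.0018  to go -0.0012  skew deg -1.1
```

View pics/fin.png

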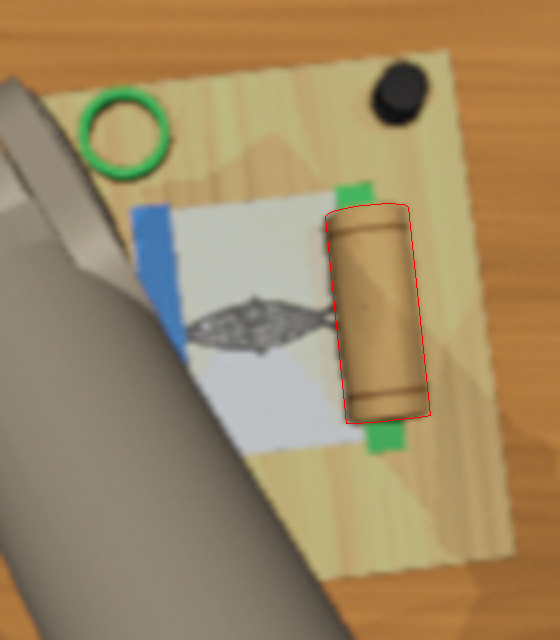

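View pics/fins.png

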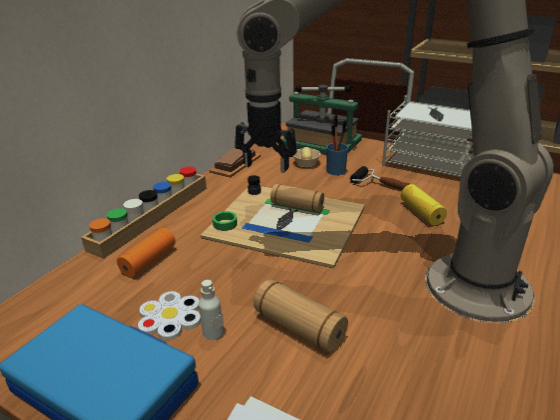

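The final pictures show the roller centred on the green tape, square to it, with nothing else moved. I'm handing in.

```bash
python3 - <<'E'
from bench import r
print(r.hand_in())
E
```

```text
the job is handed in; nothing more can be done
None
```

I rolled the roller from the blue tape to the green tape in six push-and-lift strokes, with the open fingertips pressing on its top, and handed the job in at about 16.4 s. No verdict came back.

**Final position:** the last checks put the roller's middle within about 2 mm of the green strip's centre line and about 2 mm off along the strip. Its axis was about 1° from the strip. The wrist and top cameras disagreed by about 3 mm and 1°, which is well inside the limits.

**Arm and other objects:** the arm was clear of everything. In the final side view the other things on the table looked to be where they started.

**Not measured directly:** I did not measure the half turn or whether the roller skidded. I infer rolling because I kept it near 0.05 m/s and it moved about half as far as the fingers in each stroke, plus a few mm of coasting.

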